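# Centre-punch the drill spot of a cooler bracket

### The job

Take the spring-loaded centre punch out of its wooden block, put its nose into the guide bush of the drilling template and press it straight down on the bracket sheet until its hidden spring snaps, but no harder: do not drive the punch on to its stop, and do not let it snap anywhere else. Then stand the punch back in its block, fully home and upright, and leave the other things on the bench alone.

Things in the scene. Friction and masses are not known exactly. Their poses are not given: they have to be found in the camera images.
- punch_grip (a point): Centre of the loose steel centre punch's square barrel (18 x 18 mm, 62 mm long; 10 mm cap above); z up the punch, x, y normal to the flats. Below the barrel's flat shoulder (31 mm below this point): sleeve 9 mm diameter, 25 mm long, then the sprung nose, 6 mm diameter, 12 mm. 0.15 kg. Grip it firmly (40 N or more) or it slips when pressed. It starts upright in the block, shoulder on the top.
- punch_tip (a point): Conical tip of the nose, on the punch's axis, 68 mm below punch_grip while the nose is out. Pressed, the nose slides in: the push climbs from about 6 N to about 12 N at 2 to 3 mm, then the spring trips and the push falls away to about 4 N at 6 to 7 mm; at 8 mm there is a hard stop, which must not be reached (7.8 mm at most). It has snapped when in by 4.5 mm. Let go, it springs out again.
- holder: Fixed wooden block, 60 x 60 x 45 mm, with one upright hole in the middle of its top, 13 mm diameter, 42 mm deep. The punch's sleeve goes in and its shoulder rests on the top. Origin under its centre, z up; top 45 mm above the origin.
- jig: Fixed jig: pine base 130 x 100 x 18 mm, on it the aluminium bracket sheet, above it an aluminium template plate 84 x 88 x 8 mm on brass pillars (top 39 mm above the bench, corner nuts 45 mm) with a steel guide bush. Origin under the base's centre, z up. The punch must not press on jig or sheet with more than 25 N.
- spot (a point): Centre of the mouth of the steel guide bush, the place to punch: 15 mm along the jig's x from its origin, 47 mm above the bench. Ring of 22 mm outer, 11.5 mm inner diameter, 8 mm above the template; the bore goes on through the template. The sheet's thickness is unknown: its face lies 17 to 27 mm below this point, not measured, so feel for it.
- fan: loose black cooling fan, 80 x 80 x 25 mm, lying flat; bystander; origin under its centre
- heatsink: loose finned aluminium heat sink, 60 x 60 x 30 mm; bystander; origin under its centre
- meter: loose black panel meter, 26 x 48 x 21 mm; bystander; origin under its centre
- thermometer: loose white display thermometer, 30 x 50 x 16 mm; bystander; origin under its centre
- terminals: loose black screw terminal strip, 95 x 22 x 17 mm; bystander; origin under its centre
- screwdriver: loose screwdriver, 180 mm long, lying along its x; bystander
- screw_jar: loose clear jar with grey lid, 56 mm diameter, 60 mm tall; bystander; origin under its centre
- rocker: loose black rocker switch, 30 x 22 x 24 mm; bystander; origin under its centre

How it is judged:
By the outcome, as a careful person would: the job done as asked, in the order asked, and still so for the second after the job is handed in, with the robot touching nothing.
It also fails if it takes over 61 s, if anything falls off the work surface, if the arm or the gripper's body presses on something with over 40 N, if the wrist force passes 120 N, or if a joint passes its speed limit or range.

### The arm

A 7-joint arm with a two-finger parallel gripper is mounted at the origin on the work surface. World frame = base frame: x ahead of the robot, y to its left, z up, the work surface at z = 0. Lengths are in m, angles in rad, forces in N, time in s.
With the tool pointing down it reaches from about 0.425 to 0.875 m from the base axis. Payload 8.4 kg.
Tool frame: the origin (TCP) lies at the very end of the fingers, on their centre line; the grasp point (between the pads) lies grip_point_offset behind it (grip_point_offset is the distance from the TCP to the grasp point, in m); z points along the fingers, y is the line along which they close (so a half turn about z gives the same grasp; the last joint's range is limited). The gripper opens to 87 mm and grips with 3 to 60 N. Pads are 19 mm wide; open, the fingers measure 117 mm over their backs; the gripper's body (75 mm by 190 mm) begins 51 mm behind the grasp point.
Start: joints at [-1.264, 0.333, 0.04, 1.465, -0.013, 1.343, -0.059], TCP at [0.257, 0.597, 0.188] pointing down, gripper open.
Joint ranges: [-2.58, 2.58], [-0.38, 2.09], [-1.3, 1.39], [0.25, 2.4], [-1.5, 4.64], [0.08, 2.09], [-2.65, 2.65]. Speed limits (rad/s): [2.22, 2.22, 2.79, 2.79, 3.14, 3.14, 3.14].

### API

Orientations are given as [roll, pitch, yaw] about the fixed x, y, z axes, in that order (R = Rz(yaw) Ry(pitch) Rx(roll)).
In Python, from workcell import sense, capture, close_job, spot_in, cut_out, mark_of, grip_point_offset gives the robot as it stands.
- The arm moves only by the shell command python3 -m jog 'ROWS' [OPENING]. ROWS is JSON, a list of rows, each a list of 6 numbers: the shift along the tool's x, y, z in m, then the turn, a rotation vector about the tool's x, y, z in rad. In form: [[tx, ty, tz, ax, ay, az], ...]. A call has 1 to 12 rows; each row is the pose to reach, as a shift and turn from the pose commanded when the call began, along the tool's axes at that moment; what a row does not reach only later rows make up. A row lasts 1/12 s, in which the tool goes at most 41.7 mm and 7.16 degrees, less where a joint would pass 70% of its speed; a pose out of reach is approached as far as the arm can. A call with a gripper value outside its range is refused whole. OPENING is the gripper's target within -1 to 1 (shut at 1, half-way at 0, fully open at -1), set as the call begins (- or left out, the last holds). The fingers move at their own pace and stop on an object; the grip force is fixed at half the most. Time passes only in rows, so rows that repeat a pose let the fingers close. It gives the time, the measured TCP pose, the force, the opening and the grip force at its end, in the units of the state.
- sense(): the state, without advancing time (a new reading comes with each control period).
- capture(name): name is "scene" or "top" or "wrist"; returns a dict with "img" (384x512x3 uint8, red, green, blue), "vertical_fov" (degrees; the focal length in pixels is half the picture's height over the tangent of half this angle, whatever the lens; pixels are square), "cx", "cy" (the principal point, pixels), "R" (3x3) and "t" (3): a world point X has camera coordinates R X + t; the wrist camera has in their place "hand_eye" (4x4, takes a point from camera to tool coordinates, whose origin is the TCP and whose axes are the flange's). Camera axes: x right, y down, z forward; pixel columns grow to the right and rows downward; lengths in m; the calibration is good to about 2 mm. A picture is of the moment at which its call begins: read the wrist's pose just before it. There is no depth.
- close_job(): hands the job in; it is judged then, once.
Trained networks look in the newest picture that a camera, given by its name, has taken for a name from the list of things; names that differ only in an ending like _2 or _b are one class to them, and where a whole thing is asked for, a point or a joint stands for the part that bears it (a point fixed in the world has none). Each returns a list of dicts, best first, with "conf" (0 to 1); they miss things now and then, are a little off and sometimes report something else, mostly with a low value. They report only what shows in the picture. A call takes as long as a camera call.
- spot_in(target, camera): "centre" ([column, row] in pixels, amid what is visible of it).
- cut_out(target, camera): "region" (384x512 bool, what is visible of it) and "centre" ([column, row] in pixels, amid what is visible of it).
- mark_of(target, camera): "centre" ([column, row] in pixels: a listed point, or the origin of a listed thing).
The state is a dict: "time_s": time; "q": joint angles; "qd": joint speeds; "joint_torque": joint torques, N m; "tool_pos": TCP position; "eef_rot": TCP orientation; "force": force on the tool from outside, world axes, zero at the start; "ft_torque": the same for the moment, N m; "finger_gap": opening from 0.0 (shut) to 1.0 (fully open); "grip_force": force on a finger pad.
Only numpy, scipy, OpenCV 4.12 (cv2) and the standard library are available. Lean on these libraries where they do the work, as an engineer would, in place of code of your own. Each camera call takes 0.05 s, during which the arm holds its last target. There are 200 camera calls.

## Working session

There is one attempt and no reset: what is moved stays moved. The work goes in short steps, Python scripts to look and compute and a shell command to move; the robot and the scene stay as the last step left them, time stands still between calls to the robot, and variables do not carry over. Pictures are saved under pics/ and viewed, at most 14 in all, crops included, and the job is handed in when it is done.

```bash
mkdir -p pics; ls; cat > h.py <<'E'
import numpy as np, cv2
from workcell import *
from scipy.spatial.transform import Rotation as Ro
def cam(name):
    s=sense(); c=capture(name); f=192/np.tan(np.radians(c["vertical_fov"])/2)
    if "R" in c: R=np.array(c["R"]); t=np.array(c["t"]); Rc=R.T; o=-R.T@t
    else:
        H=np.array(c["hand_eye"]); Rt=Ro.from_euler('xyz',s["eef_rot"]).as_matrix()
        Rc=Rt@H[:3,:3]; o=Rt@H[:3,3]+np.array(s["tool_pos"])
    return dict(img=c["img"],f=f,cx=c["cx"],cy=c["cy"],Rc=Rc,o=o)
def ray(c,p):
    d=c["Rc"]@np.array([(p[0]-c["cx"])/c["f"],(p[1]-c["cy"])/c["f"],1]); return c["o"],d/np.linalg.norm(d)
def atz(c,p,z):
    o,d=ray(c,p); return o+d*(z-o[2])/d[2]
def proj(c,X):
    v=c["Rc"].T@(np.array(X)-c["o"]); return np.array([c["cx"]+c["f"]*v[0]/v[2],c["cy"]+c["f"]*v[1]/v[2]])
def tri(rays):
    A=0;b=0
    for o,d in rays:
        P=np.eye(3)-np.outer(d,d);A=A+P;b=b+P@o
    return np.linalg.solve(A,b)
def save(c,n): cv2.imwrite("pics/"+n,c["img"][:,:,::-1])
E
python3 - <<'E'
from h import *
s=sense();print({k:np.round(v,3).tolist() for k,v in s.items()},grip_point_offset)
R={}
for n in("scene","top"):
    c=cam(n);save(c,n+".png");print(n,c["o"].round(3),c["f"])
    for k in("punch_grip","punch_tip","spot","jig","holder"):
        m=mark_of(k,n);R[k,n]=[ray(c,x["centre"]) for x in m[:1]]
        print(k,[(np.round(x["centre"],1).tolist(),round(x["conf"],2)) for x in m[:2]], [atz(c,x["centre"],{"punch_grip":.076,"spot":.047,"punch_tip":.008}.get(k,0)).round(4).tolist() for x in m[:1]])
for k in("punch_grip","spot","jig","holder"):
    r=R[k,"scene"]+R[k,"top"]
    if len(r)==2: print(k,tri(r).round(4))
a=cv2.imread("pics/scene.png");b=cv2.imread("pics/top.png");cv2.imwrite("pics/both.png",cv2.resize(np.vstack([a,b]),(400,600)) if 0 else np.hstack([cv2.resize(a,(400,300)),cv2.resize(b,(400,300))]))
E
```

```text
pics
{'time_s': 0.0, 'q': [-1.264, 0.334, 0.04, 1.466, -0.013, 1.343, -0.059], 'qd': [-0.0, -0.0, 0.0, 0.0, -0.001, 0.002, -0.001], 'joint_torque': [-0.0, -65.638, 1.335, -40.379, -0.06, 0.045, 0.0], 'tool_pos': [0.256, 0.597, 0.187], 'eef_rot': [-3.14, 0.0, 2.736], 'force': [-0.104, -0.889, -0.748], 'ft_torque': [0.002, -0.037, -0.017], 'grip_force': 0.0, 'finger_gap': 1.003} 0.0187
scene [ 1.025 -0.583  1.196] 434.15036172413187
punch_grip [([188.1, 226.7], 0.51)] [[0.5114, -0.203, 0.076]]
punch_tip [] []
spot [([272.7, 166.7], 0.81)] [[0.5694, 0.1436, 0.047]]
jig [([262.7, 175.8], 0.92)] [[0.5462, 0.1217, 0.0]]
holder [([196.0, 241.6], 0.69)] [[0.5304, -0.2015, 0.0]]
top [0.479 0.023 1.292] 480.17130685942413
punch_grip [([331.4, 215.6], 0.52)] [[0.5245, -0.1983, 0.076]]
punch_tip [([328.5, 219.1], 0.55)] [[0.5177, -0.2026, 0.008]]
spot [([199.8, 202.5], 0.97)] [[0.5623, 0.1377, 0.047]]
jig [([206.2, 205.8], 0.67)] [[0.5564, 0.1249, 0.0]]
holder [([327.2, 217.8], 0.87), ([328.3, 218.0], 0.31)] [[0.5215, -0.2006, 0.0]]
punch_grip [ 0.5197 -0.2014  0.0834]
spot [0.5658 0.1408 0.0463]
jig [0.5524 0.121  0.0071]
holder [ 0.524  -0.2003 -0.0098]
```

View pics/top.png

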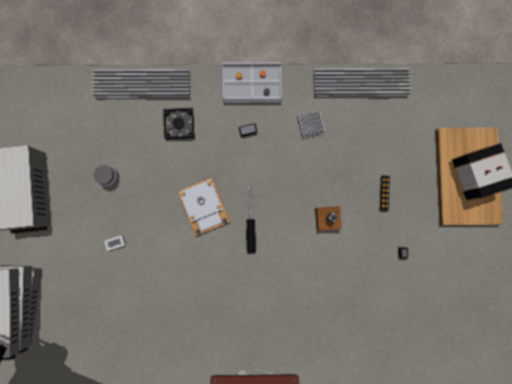

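View pics/scene.png

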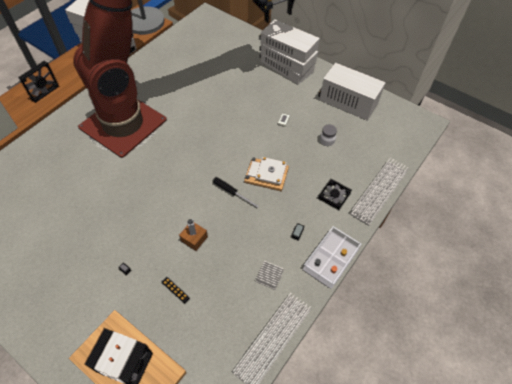

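The top view shows the jig at about (203,207), slightly yawed, the block at (328,218) with the punch in it, and clear bench between them. The scene view agrees: jig (268,172), punch (190,228). I'll move over the jig for a closer look on the way.

```bash
python3 -m jog '[[-0.03,-0.02,-0.005,0,0,0],[-0.06,-0.04,-0.01,0,0,0],[-0.09,-0.06,-0.02,0,0,0],[-0.12,-0.08,-0.03,0,0,0],[-0.15,-0.11,-0.04,0,0,0],[-0.18,-0.13,-0.05,0,0,0],[-0.21,-0.15,-0.06,0,0,0],[-0.24,-0.17,-0.06,0,0,0],[-0.27,-0.2,-0.06,0,0,0],[-0.3,-0.22,-0.06,0,0,0],[-0.33,-0.245,-0.06,0,0,0],[-0.35,-0.26,-0.06,0,0,0]]'
python3 - <<'E'
from h import *
print(np.round(capture("wrist")["hand_eye"],3))
c=cam("wrist");save(c,"w1.png");print(c["o"],c["Rc"][:,2])
for k in("spot","jig"):
    print(k,[(np.round(x["centre"],1),round(x["conf"],2),atz(c,x["centre"],.047 if k=="spot" else 0)) for x in mark_of(k,"wrist")[:2]])
s=sense();print(s["q"],s["tool_pos"],s["force"])
E
```

```text
time_s: 1.6
tool_pos: [0.4772, 0.2159, 0.2484]
eef_rot: [3.141, 0.001, 2.732]
force: [0.7, -0.6, 0.3]
finger_gap: 1.0
grip_force: 0.0
[[ 0.001 -0.961 -0.276  0.076]
 [ 1.     0.001  0.    -0.   ]
 [-0.    -0.276  0.961 -0.198]
 [ 0.     0.     0.     1.   ]]
[0.40966208 0.24243846 0.44598039] [ 0.25438763 -0.11224471 -0.96056653]
spot [(array([232.3, 244.3]), 0.65, array([0.56884963, 0.13753105, 0.047     ]))]
jig [(array([228.4, 223.4]), 0.62, array([0.55321972, 0.13447886, 0.        ]))]
[-0.83099185  0.04101601  0.32584177  1.69060793 -0.01376585  1.41187664
  0.66034494] [0.47560507 0.21995728 0.24800295] [0.19809086 0.46040163 0.21737903]
```

View pics/w1.png

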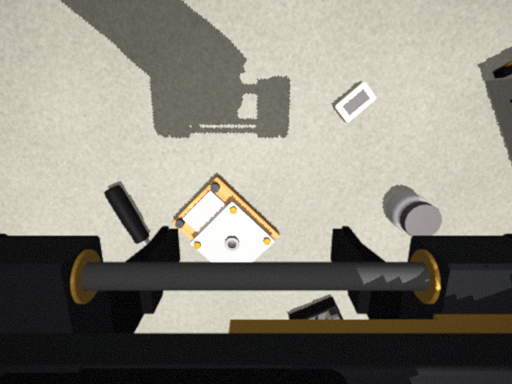

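The bush shows at (232,243) in the wrist view, and all three cameras put it at about (0.565,0.139). Next I'll hover over the block and turn the tool.

```bash
python3 -m jog '[[-0.02,-0.03,0,0,0,0.1],[-0.04,-0.06,0,0,0,0.2],[-0.06,-0.09,0,0,0,0.3],[-0.075,-0.12,0,0,0,0.4],[-0.09,-0.155,0.01,0,0,0.5],[-0.11,-0.19,0.02,0,0,0.6],[-0.13,-0.225,0.03,0,0,0.7],[-0.15,-0.26,0.04,0,0,0.82],[-0.17,-0.295,0.05,0,0,0.93],[-0.19,-0.33,0.06,0,0,1.05],[-0.205,-0.36,0.07,0,0,1.16],[-0.209,-0.367,0.07,0,0,1.16]]'
python3 -m jog '[[0,0,0,0,0,0],[0,0,0,0,0,0]]'
python3 - <<'E'
from h import *
c=cam("wrist");save(c,"w2.png")
for k,z in(("punch_grip",.076),("holder",0),("punch_tip",.008)):
    print(k,[(np.round(x["centre"],1),round(x["conf"],2),atz(c,x["centre"],z).round(4)) for x in mark_of(k,"wrist")[:2]])
s=sense();print(s["q"].round(2),s["tool_pos"],s["eef_rot"],proj(c,s["tool_pos"]))
E
```

```text
time_s: 2.8
tool_pos: [0.5214, -0.2038, 0.1762]
eef_rot: [-3.139, 0.002, 1.565]
force: [-0.6, -0.3, 0.1]
finger_gap: 1.0
grip_force: 0.0
time_s: 2.97
tool_pos: [0.5232, -0.1979, 0.1777]
eef_rot: [-3.141, -0.0, 1.578]
force: [-0.1, 0.3, -0.2]
finger_gap: 1.0
grip_force: 0.0
punch_grip [(array([250.8, 183.4]), 0.56, array([ 0.519 , -0.1964,  0.076 ]))]
holder [(array([255.6, 169.1]), 0.95, array([ 0.5239, -0.1969,  0.    ]))]
punch_tip []
[-0.38  0.18  0.75  1.73 -0.13  1.28  0.41] [ 0.52334573 -0.19741964  0.17813705] [ 3.14099865e+00 -7.60639698e-04  1.57946745e+00] [255.26719196 220.78218786]
```

View pics/w2.png

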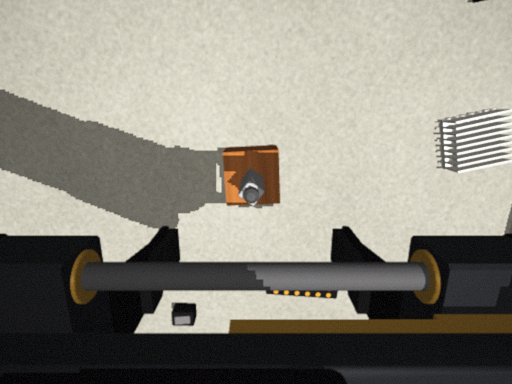

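The block is at (251,176), with the punch top at about (251,190). I need the yaw of the barrel, so I'll zoom in.

```bash
python3 - <<'E'
from h import *
a=cv2.imread("pics/w2.png")[140:215,205:295]
cv2.imwrite("pics/w2c.png",cv2.resize(a,None,fx=8,fy=8,interpolation=cv2.INTER_CUBIC)[:600])
E
```

```text
(no output)
```

View pics/w2c.png

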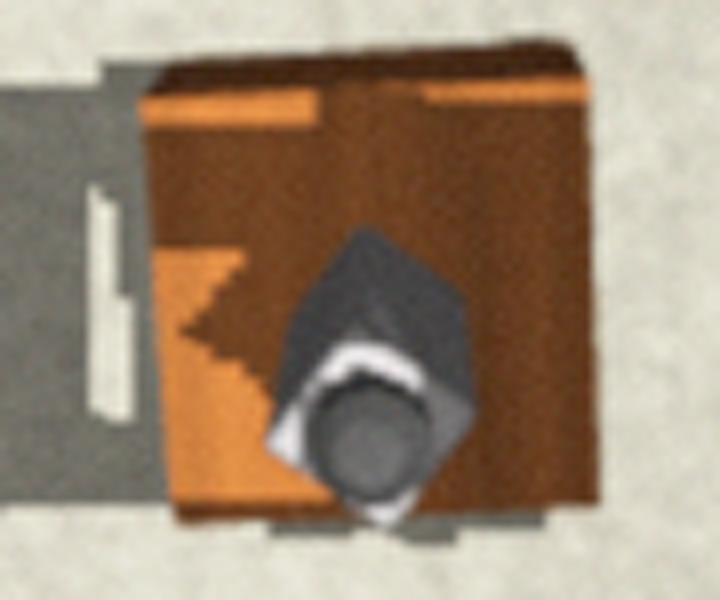

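```bash
python3 - <<'E'
from h import *
c=cam("wrist");s=sense()
f=lambda u,v,z:atz(c,[205+(u-4)/8,140+(v-4)/8],z)[:2]
L,B,R=f(268,448,.107),f(388,525,.107),f(475,410,.107)
print(np.linalg.norm(B-L),np.linalg.norm(R-B),np.degrees(np.arctan2(*(B-L)[::-1])),np.degrees(np.arctan2(*(R-B)[::-1])))
print("c",(L+R)/2,"cap",f(368,437,.117),"far bottom corner",f(365,228,.045))
q=[f(*p,.045) for p in((140,100),(588,82),(598,503),(172,500))]
print("block",np.mean(q,0),[np.linalg.norm(q[i]-q[i-1]).round(4) for i in range(4)])
print(s["tool_pos"],s["eef_rot"])
E
```

```text
0.016368244425253798 0.016784824306955534 -33.47741974696724 54.68824807160711
c [ 0.51967338 -0.19739484] cap [ 0.5194209 -0.1955024] far bottom corner [ 0.51804374 -0.18637658]
block [ 0.51941971 -0.1965172 ] [np.float64(0.0561), np.float64(0.06), np.float64(0.059), np.float64(0.0597)]
[ 0.52325611 -0.19778153  0.17815637] [ 3.14096375e+00 -6.11462205e-04  1.57887034e+00]
```

```bash
python3 -m jog '[[0,-0.0036,0,0,0,0.12],[0,-0.0036,0,0,0,0.24],[0,-0.0036,0.0,0,0,0.36],[0,-0.0036,0.0,0,0,0.48],[0,-0.0036,0.02,0,0,0.61],[0,-0.0036,0.04,0,0,0.61],[0,-0.0036,0.06,0,0,0.61],[0,-0.0036,0.08,0,0,0.61],[0,-0.0036,0.1,0,0,0.61],[0,-0.0036,0.115,0,0,0.61],[0,-0.0036,0.121,0,0,0.61],[0,-0.0036,0.121,0,0,0.61]]'
python3 -m jog '[[0,0,0,0,0,0],[0,0,0,0,0,0]]'
python3 - <<'E'
from h import *
c=cam("wrist");save(c,"w3.png");s=sense();print(s["tool_pos"],s["eef_rot"],s["force"])
E
```

```text
time_s: 4.22
tool_pos: [0.5184, -0.1986, 0.0558]
eef_rot: [-3.14, 0.001, 0.967]
force: [-0.6, 0.2, 0.3]
finger_gap: 1.004
grip_force: 0.0
time_s: 4.38
tool_pos: [0.5199, -0.1996, 0.058]
eef_rot: [3.14, -0.001, 0.966]
force: [0.4, -0.5, -0.4]
finger_gap: 0.997
grip_force: 0.0
[ 0.51991113 -0.19966271  0.0580409 ] [ 3.14005098e+00 -8.89198171e-04  9.66127743e-01] [-0.48909246  0.2932362   0.13916902]
```

View pics/w3.png

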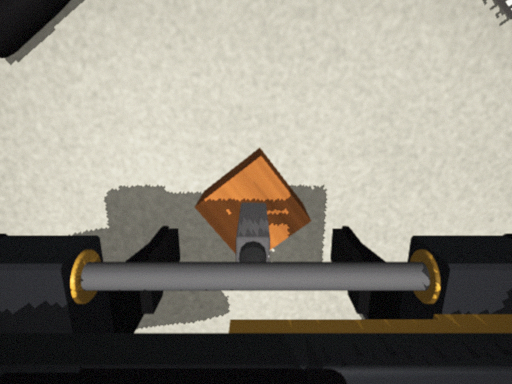

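The tool is square to the barrel, with the punch centred between the fingers at columns 241–269. Closing.

```bash
python3 -m jog '[[0,0,0,0,0,0],[0,0,0,0,0,0],[0,0,0,0,0,0],[0,0,0,0,0,0],[0,0,0,0,0,0],[0,0,0,0,0,0],[0,0,0,0,0,0],[0,0,0,0,0,0]]' 1
python3 -m jog '[[0,0,0,0,0,0],[0,0,0,0,0,0],[0,0,0,0,0,0],[0,0,0,0,0,0]]'
```

```text
time_s: 5.1
tool_pos: [0.519, -0.1996, 0.0569]
eef_rot: [-3.142, 0.0, 0.966]
force: [0.9, -0.1, -0.2]
finger_gap: 0.479
grip_force: 0.0
time_s: 5.43
tool_pos: [0.519, -0.1996, 0.0568]
eef_rot: [-3.142, 0.0, 0.966]
force: [-0.1, 0.3, -0.4]
finger_gap: 0.201
grip_force: 29.9
```

```bash
python3 -m jog '[[0,0,-0.01,0,0,0],[0,0,-0.025,0,0,0],[0,0,-0.04,0,0,0],[0,0,-0.06,0,0,0],[0,0,-0.08,0,0,0],[0,0,-0.1,0,0,0],[0,0,-0.1,0,0,0]]'
python3 -m jog '[[0.015,-0.0075,0,0,0,0],[0.04,-0.02,0,0,0,0],[0.07,-0.035,0,0,0,0],[0.1,-0.05,0,0,0,0],[0.13,-0.065,0,0,0,0],[0.16,-0.08,0,0,0,0],[0.19,-0.095,0,0,0,0],[0.22,-0.11,0,0,0,0],[0.25,-0.126,0,0,0,0],[0.275,-0.139,0,0,0,0],[0.295,-0.149,0,0,0,0],[0.305,-0.154,0,0,0,0]]'
python3 -m jog '[[0,0,0.01,0,0,0],[0,0,0.025,0,0,0],[0,0,0.04,0,0,0],[0,0,0.04,0,0,0],[0,0,0.04,0,0,0]]'
python3 - <<'E'
from h import *
s=sense();print(s["q"].round(2),s["tool_pos"],s["eef_rot"],s["finger_gap"],s["grip_force"])
R={}
for n in("wrist","scene","top"):
    c=cam(n);save(c,n+"4.png")
    for k in("spot","punch_tip","punch_grip"):
        m=mark_of(k,n)[:2];R[k,n]=[ray(c,x["centre"]) for x in m[:1]]
        z={"spot":.047,"punch_tip":s["tool_pos"][2]-.0493,"punch_grip":s["tool_pos"][2]+.0187}[k]
        print(n,k,[(np.round(x["centre"],1),round(x["conf"],2),atz(c,x["centre"],z).round(4)) for x in m])
for k in("spot","punch_tip","punch_grip"):
    r=sum([R[k,n] for n in("wrist","scene","top")],[])
    if len(r)>1: print(k,tri(r).round(4))
E
```

```text
time_s: 6.02
tool_pos: [0.5209, -0.2006, 0.1612]
eef_rot: [3.137, -0.002, 0.965]
force: [0.9, -0.4, -0.8]
finger_gap: 0.201
grip_force: 29.9
time_s: 7.02
tool_pos: [0.5653, 0.1427, 0.1563]
eef_rot: [-3.141, 0.0, 0.97]
force: [-1.0, 1.1, -0.6]
finger_gap: 0.199
grip_force: 29.9
time_s: 7.43
tool_pos: [0.5652, 0.1367, 0.116]
eef_rot: [-3.141, 0.002, 0.964]
force: [-0.0, 0.5, -0.7]
finger_gap: 0.205
grip_force: 29.9
[-0.83  0.27  0.61  1.75 -0.17  1.17 -0.78] [0.56515664 0.13673439 0.11604445] [-3.14089354e+00  2.28625757e-03  9.63574788e-01] 0.2045329750981642 29.936583638191223
wrist spot [(array([258. , 195.2]), 0.95, array([0.5665, 0.1339, 0.047 ]))]
wrist punch_tip []
wrist punch_grip [(array([254.9, 225.5]), 0.57, array([0.5676, 0.1403, 0.1347]))]
scene spot [(array([270.1, 169.1]), 0.92, array([0.5683, 0.1305, 0.047 ])), (array([298.4, 231. ]), 0.2, array([ 0.7702, -0.0042,  0.047 ]))]
scene punch_tip []
scene punch_grip [(array([270.6, 150.3]), 0.55, array([0.5618, 0.1359, 0.1347]))]
top spot [(array([199.9, 201.7]), 0.97, array([0.5644, 0.1375, 0.047 ]))]
top punch_tip []
top punch_grip []
spot [0.5655 0.1349 0.0419]
punch_grip [0.5637 0.1382 0.1313]
```

View pics/wrist4.png

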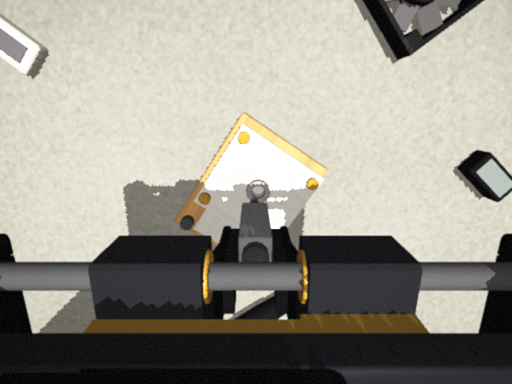

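The barrel end at (257,200) hides part of the bush at (258,190). I'll back off 25 mm along tool −x to see the ring whole.

```bash
python3 -m jog '[[-0.012,0,0,0,0,0],[-0.025,0,0,0,0,0],[-0.025,0,0,0,0,0],[-0.025,0,0,0,0,0],[-0.025,0,0,0,0,0]]'
python3 - <<'E'
from h import *
P=[]
for i in range(3):
    s=sense();c=cam("wrist");m=mark_of("spot","wrist")[:1];p=atz(c,m[0]["centre"],.047)
    R=Ro.from_euler('xyz',s["eef_rot"]).as_matrix();P.append(R.T@(p-s["tool_pos"]))
    print(np.round(m[0]["centre"],1),m[0]["conf"],p,s["tool_pos"],P[-1].round(4))
save(c,"w5.png");a=c["img"][130:270,190:330,::-1]
cv2.imwrite("pics/w5c.png",cv2.resize(a,(600,600),interpolation=cv2.INTER_CUBIC))
for z in(.047,.039): print(z,c["f"]/((c["o"][2]-z)/.9613))
# tool-frame axis predicted pixels
R=Ro.from_euler('xyz',s["eef_rot"]).as_matrix()
for n,v in(("cap",-.0187-.041),("barreltop",-.0187-.031),("shoulder",-.0187+.031),("tip",.0493)):print(n,proj(c,s["tool_pos"]+R@[0,0,v]).round(1))
E
```

```text
time_s: 8.45
tool_pos: [0.5516, 0.1182, 0.1171]
eef_rot: [-3.141, -0.001, 0.965]
force: [0.6, 0.7, -1.4]
finger_gap: 0.203
grip_force: 29.9
[258.  166.6] 0.93 [0.56773161 0.13676541 0.047     ] [0.55156722 0.11817167 0.11708637] [0.0244 0.0027 0.0701]
[256.4 166.1] 0.74 [0.5669997  0.13841189 0.047     ] [0.55174718 0.11864737 0.11697479] [0.0249 0.0013 0.07  ]
[262.5 168.3] 0.59 [0.57028148 0.13372906 0.047     ] [0.55172849 0.1186237  0.11683692] [0.023  0.0067 0.0698]
0.047 1110.1269737604475
0.039 1077.8955704127472
cap [255.  264.1]
barreltop [255.  254.8]
shoulder [254.9 215.1]
tip [254.9 200.1]
```

View pics/w5c.png

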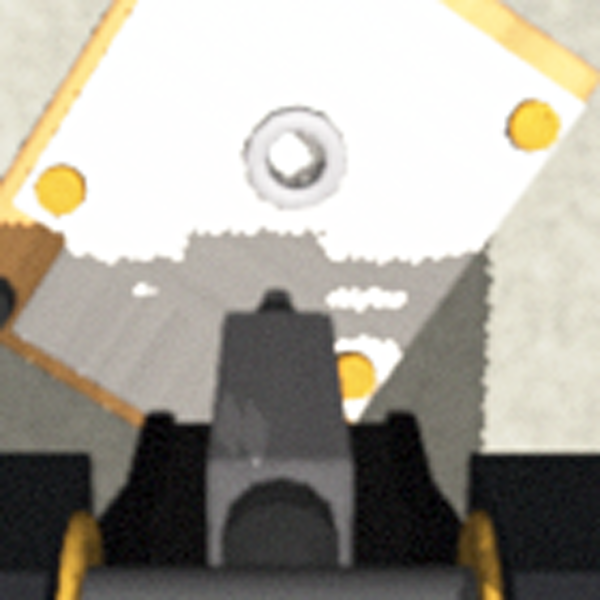

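The ring is centred at about (259,166). The nose end shows at (254,199), roughly where the tool axis projects. The needed shift is about +24.7 mm in x and +4 mm in y along the tool axes. I'll go to just above the mouth and check.

```bash
python3 -m jog '[[0.012,0.002,0,0,0,0],[0.0247,0.004,0,0,0,0],[0.0247,0.004,0.006,0,0,0],[0.0247,0.004,0.012,0,0,0],[0.0247,0.004,0.016,0,0,0],[0.0247,0.004,0.016,0,0,0],[0.0247,0.004,0.016,0,0,0],[0.0247,0.004,0.016,0,0,0]]'
python3 - <<'E'
from h import *
s=sense();c=cam("wrist");print(s["tool_pos"],s["eef_rot"],s["force"])
a=c["img"][130:270,190:330,::-1]
a=cv2.resize(a,(500,500),interpolation=cv2.INTER_CUBIC)
t=cam("scene");p=proj(t,s["tool_pos"]).astype(int);b=t["img"][p[1]-25:p[1]+35,p[0]-18:p[0]+18,::-1]
cv2.imwrite("pics/w6.png",np.hstack([a,cv2.resize(b,(300,500),interpolation=cv2.INTER_CUBIC)]))
R=Ro.from_euler('xyz',s["eef_rot"]).as_matrix()
for n,v in(("cap",-.0187-.041),("shoulder",-.0187+.031),("tip",.0493)):print(n,((proj(c,s["tool_pos"]+R@[0,0,v])-[190,130])/.28).round(1))
E
```

```text
time_s: 9.42
tool_pos: [0.5689, 0.136, 0.101]
eef_rot: [-3.142, 0.0, 0.965]
force: [-0.5, -0.1, -0.9]
finger_gap: 0.206
grip_force: 29.9
[0.56893423 0.13599141 0.10096493] [-3.14159254e+00  9.31116757e-06  9.65282015e-01] [-0.53605136 -0.13981562 -0.9066523 ]
cap [232.  478.9]
shoulder [231.8 303.8]
tip [231.8 250.4]
```

View pics/w6.png

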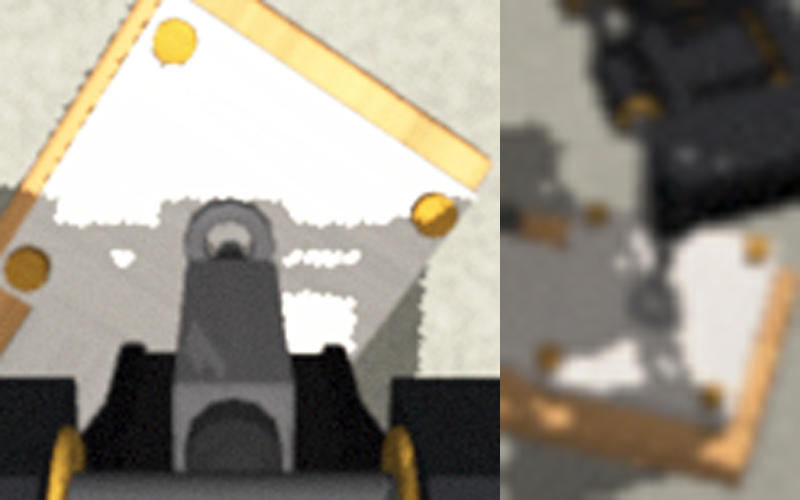

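The nose at (229,242) sits over the bore, which is centred at about (230,241), within roughly 0.5 mm. I'll enter now and feel for the sheet.

```bash
python3 -m jog '[[0.0004,0.0001,0.003,0,0,0],[0.0004,0.0001,0.006,0,0,0],[0.0004,0.0001,0.009,0,0,0],[0.0004,0.0001,0.012,0,0,0],[0.0004,0.0001,0.014,0,0,0],[0.0004,0.0001,0.014,0,0,0],[0.0004,0.0001,0.014,0,0,0],[0.0004,0.0001,0.014,0,0,0]]'
for i in 1 2 3; do python3 -m jog '[[0,0,0.0007,0,0,0],[0,0,0.0014,0,0,0],[0,0,0.0014,0,0,0],[0,0,0.0014,0,0,0]]' | egrep 'time|pos|force'; done
```

```text
time_s: 10.18
tool_pos: [0.5694, 0.1366, 0.0869]
eef_rot: [3.141, -0.0, 0.966]
force: [-1.0, -1.0, -1.6]
finger_gap: 0.201
grip_force: 29.9
time_s: 10.52
tool_pos: [0.5693, 0.1366, 0.0855]
force: [0.4, 0.3, -1.9]
grip_force: 29.9
time_s: 10.85
tool_pos: [0.5693, 0.1366, 0.084]
force: [0.3, -0.4, -1.8]
grip_force: 29.9
time_s: 11.18
tool_pos: [0.5692, 0.1366, 0.0826]
force: [0.7, -0.9, -1.9]
grip_force: 29.9
```

```bash
for i in 1 2 3; do python3 -m jog '[[0,0,0.0005,0,0,0],[0,0,0.001,0,0,0],[0,0,0.001,0,0,0],[0,0,0.001,0,0,0]]' | egrep 'pos|force: \['; done
```

```text
tool_pos: [0.5693, 0.1365, 0.0816]
force: [-0.8, -0.2, -1.8]
tool_pos: [0.5692, 0.1365, 0.0806]
force: [-0.5, 0.3, -1.2]
tool_pos: [0.5692, 0.1365, 0.0796]
force: [-1.4, -0.4, -1.7]
```

```bash
for i in 1 2 3; do python3 -m jog '[[0,0,0.0005,0,0,0],[0,0,0.001,0,0,0],[0,0,0.001,0,0,0]]' | egrep 'pos|force: \['; done
```

```text
tool_pos: [0.5692, 0.1365, 0.0785]
force: [-0.7, -2.0, -1.0]
tool_pos: [0.5692, 0.1365, 0.0775]
force: [-2.5, -1.6, -0.7]
tool_pos: [0.5692, 0.1365, 0.0765]
force: [-1.4, -1.9, -0.1]
```

```bash
python3 -m jog '[[-0.0006,0,0,0,0,0],[-0.0006,0,0,0,0,0],[-0.0006,0,0,0,0,0]]' | egrep 'pos|force: \['; for i in 1 2; do python3 -m jog '[[0,0,0.0005,0,0,0],[0,0,0.001,0,0,0],[0,0,0.001,0,0,0]]' | egrep 'pos|force: \['; done
```

```text
tool_pos: [0.569, 0.1363, 0.0766]
force: [-0.9, -0.8, -2.0]
tool_pos: [0.569, 0.1362, 0.0756]
force: [-0.7, -1.3, -0.9]
tool_pos: [0.5689, 0.1361, 0.0746]
force: [-1.6, -0.7, -1.0]
```

```bash
python3 -m jog '[[-0.0005,0,0.0005,0,0,0],[-0.0005,0,0.001,0,0,0],[-0.0005,0,0.001,0,0,0]]' | egrep 'pos|force: \['; for i in 1 2; do python3 -m jog '[[0,0,0.0005,0,0,0],[0,0,0.001,0,0,0],[0,0,0.001,0,0,0]]' | egrep 'pos|force: \['; done
```

```text
tool_pos: [0.5687, 0.1358, 0.0736]
force: [0.5, -0.2, -1.8]
tool_pos: [0.5688, 0.1358, 0.0728]
force: [-0.2, 0.1, 1.3]
tool_pos: [0.5691, 0.1359, 0.0722]
force: [-0.7, 0.3, 6.2]
```

Contact was at a TCP height of about 0.0729. From here I press in small steps.

```bash
for i in 1 2 3; do python3 -m jog '[[0,0,0.0004,0,0,0],[0,0,0.0008,0,0,0],[0,0,0.0008,0,0,0]]' | egrep 'pos|force: \['; done
```

```text
tool_pos: [0.5692, 0.1359, 0.0718]
force: [-2.4, -0.6, 6.4]
tool_pos: [0.5693, 0.136, 0.0712]
force: [-3.1, -0.0, 10.4]
tool_pos: [0.5694, 0.136, 0.0706]
force: [-2.9, -1.1, 13.0]
```

```bash
for i in 1 2; do python3 -m jog '[[0,0,0.0003,0,0,0],[0,0,0.0006,0,0,0],[0,0,0.0006,0,0,0]]' | egrep 'pos|force: \[|grip_f'; done
```

```text
tool_pos: [0.5694, 0.136, 0.0701]
force: [-3.7, -0.8, 12.7]
grip_force: 30.0
tool_pos: [0.5694, 0.136, 0.0696]
force: [-3.6, -0.0, 13.2]
grip_force: 30.0
```

```bash
python3 -m jog '[[0,0,0.0003,0,0,0],[0,0,0.0006,0,0,0],[0,0,0.0006,0,0,0]]' | egrep 'pos|force: \[|grip_f'
python3 - <<'E'
from h import *
c=cam("wrist");save(c,"w7.png")
a=cv2.imread("pics/w5.png",0).astype(np.float32);b=cv2.imread("pics/w7.png",0).astype(np.float32)
for n,(r0,r1,c0,c1) in dict(top=(228,260,236,276),lip=(234,250,238,272),finger=(225,262,205,235),fingR=(225,262,276,305)).items():
    print(n,cv2.phaseCorrelate(a[r0:r1,c0:c1],b[r0:r1,c0:c1],cv2.createHanningWindow((c1-c0,r1-r0),cv2.CV_32F)))
g=lambda n:cv2.resize(cv2.imread("pics/"+n)[170:270,215:295],(400,500),interpolation=cv2.INTER_CUBIC)
cv2.imwrite("pics/cmp.png",np.hstack([g("w5.png"),g("w7.png")]))
E
```

```text
tool_pos: [0.5694, 0.136, 0.0689]
force: [-3.4, -0.4, 12.6]
grip_force: 30.0
top ((0.05195445644107366, 0.1425330378588594), 0.9227011129260063)
lip ((-0.11558113178084994, 0.004873340454682129), 0.8896068566375308)
finger ((-0.18081068603485662, 0.4141372316042755), 0.8891637881596883)
fingR ((-0.4652432849233552, -0.9357201212579049), 0.638965157866478)
```

View pics/cmp.png

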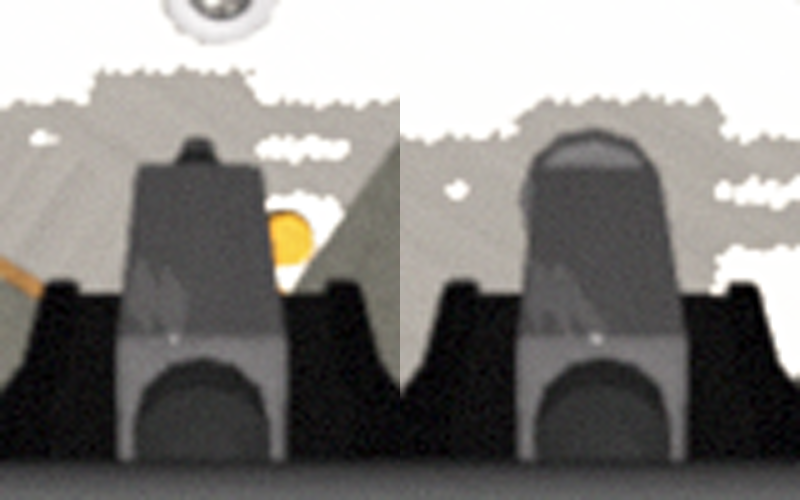

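Barrel edges moved by 0.6 px at most, so the punch slipped only about 1 mm. There is about 3.5 N of side load on the sleeve; I'll relieve that before pressing on.

```bash
python3 -m jog '[[-0.0002,-0.0003,0,0,0,0],[-0.0003,-0.0005,0,0,0,0],[-0.0003,-0.0005,0,0,0,0]]' | egrep 'time|pos|force: \['
python3 -m jog '[[0,0,0.0002,0,0,0],[0,0,0.0004,0,0,0],[0,0,0.0004,0,0,0]]' | egrep 'pos|force: \['
```

```text
time_s: 16.23
tool_pos: [0.5692, 0.1359, 0.0689]
force: [-2.5, -1.0, 10.2]
tool_pos: [0.5691, 0.1359, 0.0685]
force: [-2.3, -0.4, 10.9]
```

```bash
for i in 1 2; do python3 -m jog '[[0,0,0.0002,0,0,0],[0,0,0.0004,0,0,0],[0,0,0.0004,0,0,0]]' | egrep 'pos|force: \['; done
```

```text
tool_pos: [0.569, 0.1359, 0.0679]
force: [-0.7, -0.7, 9.2]
tool_pos: [0.5689, 0.1358, 0.0673]
force: [-1.3, -0.4, 7.5]
```

The push is falling, so the spring is tripping. Continuing until the push is about 5 N.

```bash
for i in 1 2; do python3 -m jog '[[0,0,0.0002,0,0,0],[0,0,0.0004,0,0,0],[0,0,0.0004,0,0,0]]' | egrep 'pos|force: \['; done
```

```text
tool_pos: [0.5688, 0.1358, 0.0666]
force: [-0.5, 0.2, 6.7]
tool_pos: [0.5687, 0.1358, 0.0659]
force: [-0.4, -0.8, 3.6]
```

Snapped: the push fell from about 14 N to about 5 N, with z travel of 7 mm at most even with no slip. Retracting straight up.

```bash
python3 -m jog '[[0,0,-0.003,0,0,0],[0,0,-0.007,0,0,0],[0,0,-0.012,0,0,0],[0,0,-0.02,0,0,0],[0,0,-0.03,0,0,0],[0,0,-0.045,0,0,0],[0,0,-0.06,0,0,0],[0,0,-0.075,0,0,0],[0,0,-0.09,0,0,0],[0,0,-0.09,0,0,0],[0,0,-0.09,0,0,0],[0,0,-0.09,0,0,0]]'
python3 - <<'E'
from h import *
s=sense();c=cam("wrist");save(c,"w8.png")
R=Ro.from_euler('xyz',s["eef_rot"]).as_matrix()
d=R.T@(np.array([.519,-.1996,s["tool_pos"][2]])-s["tool_pos"]);print(s["tool_pos"],s["force"],d.round(4))
g=lambda n:cv2.resize(cv2.imread("pics/"+n)[170:270,215:295],(400,500),interpolation=cv2.INTER_CUBIC)
cv2.imwrite("pics/cmp2.png",np.hstack([g("w5.png"),g("w8.png")]))
E
```

```text
time_s: 18.48
tool_pos: [0.5676, 0.1357, 0.1547]
eef_rot: [-3.141, 0.001, 0.966]
force: [0.0, 0.4, -1.7]
finger_gap: 0.204
grip_force: 29.9
[0.56759198 0.13571378 0.15474927] [ 0.03963397  0.40737669 -1.72104077] [-3.035e-01  1.507e-01  1.000e-04]
```

View pics/cmp2.png

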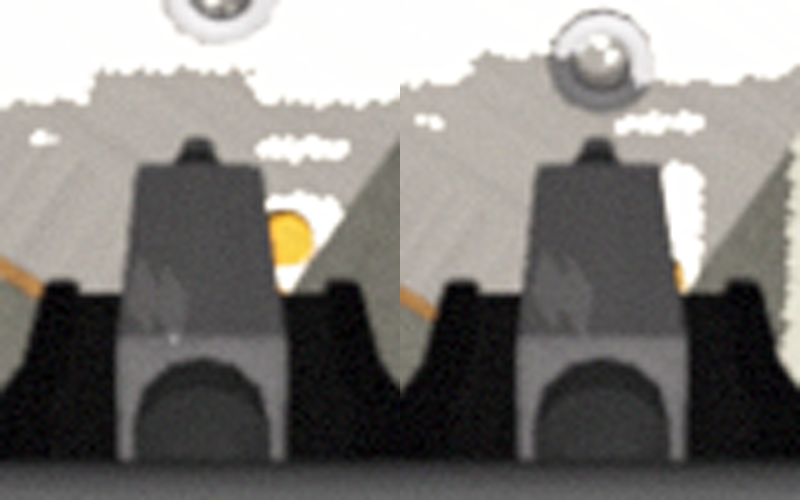

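The punch sits unchanged in the hand, with the nose out again at (200,140) in the crop. Returning to the block.

```bash
python3 -m jog '[[-0.015,0.0075,0,0,0,0],[-0.04,0.02,0,0,0,0],[-0.07,0.035,0,0,0,0],[-0.1,0.05,0,0,0,0],[-0.13,0.065,0,0,0,0],[-0.16,0.08,0,0,0,0],[-0.19,0.095,0,0,0,0],[-0.22,0.11,0,0,0,0],[-0.25,0.125,0,0,0,0],[-0.275,0.137,0,0,0,0],[-0.295,0.147,0,0,0,0],[-0.3035,0.1507,0,0,0,0]]' >/dev/null
python3 -m jog '[[0,0,0.02,0,0,0],[0,0,0.04,0,0,0],[0,0,0.046,0,0,0],[0,0,0.046,0,0,0],[0,0,0.046,0,0,0],[0,0,0.046,0,0,0]]'
python3 - <<'E'
from h import *
s=sense();c=cam("wrist");a=c["img"][110:270,180:340,::-1]
cv2.imwrite("pics/w9.png",cv2.resize(a,(600,600),interpolation=cv2.INTER_CUBIC))
R=Ro.from_euler('xyz',s["eef_rot"]).as_matrix()
print(s["tool_pos"],(R.T@(np.array([.519,-.1996,.0568])-s["tool_pos"])).round(4))
m=mark_of("holder","wrist")
for x in m[:1]:print(atz(c,x["centre"],0))
print("hole",((proj(c,[.519,-.1996,.045])-[180,110])*3.75).round())
E
```

```text
time_s: 20.03
tool_pos: [0.52, -0.1996, 0.1104]
eef_rot: [3.141, -0.0, 0.966]
force: [-0.2, 0.4, -1.6]
finger_gap: 0.202
grip_force: 29.9
[ 0.51998028 -0.19957415  0.11035905] [-0.0006 -0.0008  0.0536]
[ 0.52032156 -0.19713539  0.        ]
hole [277. 321.]
```

View pics/w9.png

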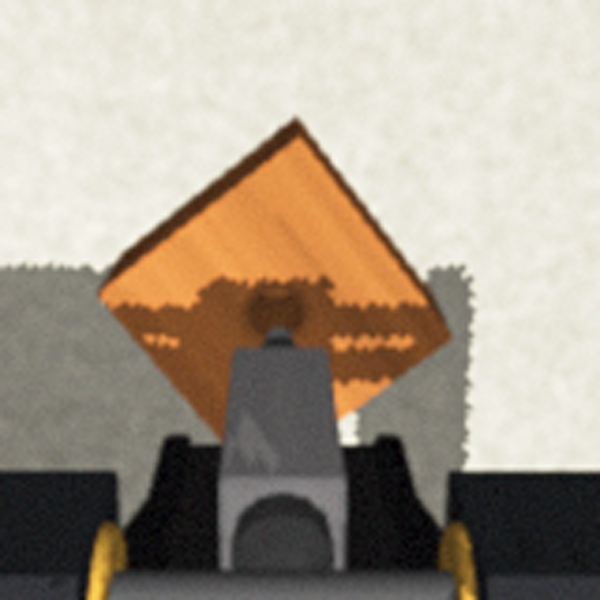

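The nose at (279,335) is lined up with the hole at (276,312). Lowering, with −0.8 mm in y.

```bash
python3 -m jog '[[0,-0.0008,0.005,0,0,0],[0,-0.0008,0.012,0,0,0],[0,-0.0008,0.018,0,0,0],[0,-0.0008,0.024,0,0,0],[0,-0.0008,0.03,0,0,0],[0,-0.0008,0.036,0,0,0],[0,-0.0008,0.042,0,0,0],[0,-0.0008,0.048,0,0,0],[0,-0.0008,0.051,0,0,0],[0,-0.0008,0.051,0,0,0],[0,-0.0008,0.051,0,0,0]]'
for i in 1 2 3; do python3 -m jog '[[0,0,0.0005,0,0,0],[0,0,0.0008,0,0,0],[0,0,0.0008,0,0,0]]' | egrep 'pos|force: \['; done
```

```text
time_s: 21.05
tool_pos: [0.5187, -0.1993, 0.0584]
eef_rot: [-3.141, 0.0, 0.966]
force: [0.6, -0.8, -1.9]
finger_gap: 0.204
grip_force: 29.9
tool_pos: [0.5189, -0.1992, 0.0579]
force: [0.1, -0.6, -1.3]
tool_pos: [0.5188, -0.1991, 0.0569]
force: [0.0, -0.1, -1.1]
tool_pos: [0.5189, -0.1992, 0.0568]
force: [-2.1, 1.0, 7.2]
```

The shoulder is seated at the original height. Releasing and lifting.

```bash
python3 -m jog '[[0,0,-0.0004,0,0,0],[0,0,-0.0004,0,0,0],[0,0,-0.0004,0,0,0],[0,0,-0.0004,0,0,0],[0,0,-0.0004,0,0,0],[0,0,-0.0004,0,0,0],[0,0,-0.0004,0,0,0],[0,0,-0.0004,0,0,0],[0,0,-0.0004,0,0,0],[0,0,-0.0004,0,0,0],[0,0,-0.0004,0,0,0],[0,0,-0.0004,0,0,0]]' -1
python3 -m jog '[[0,0,-0.01,0,0,0],[0,0,-0.03,0,0,0],[0,0,-0.05,0,0,0],[0,0,-0.08,0,0,0],[0,0,-0.11,0,0,0],[0,0,-0.14,0,0,0],[0,0,-0.14,0,0,0],[0,0,-0.14,0,0,0],[0,0,-0.14,0,0,0]]'
python3 - <<'E'
from h import *
c=cam("wrist");t=cam("scene")
a=cv2.resize(c["img"][110:270,180:340,::-1],(500,500),interpolation=cv2.INTER_CUBIC)
b=cv2.resize(t["img"][205:265,172:208,::-1],(300,500),interpolation=cv2.INTER_CUBIC)
cv2.imwrite("pics/end.png",np.hstack([a,b]))
E
```

```text
time_s: 22.8
tool_pos: [0.5188, -0.1992, 0.0565]
eef_rot: [3.142, 0.0, 0.966]
force: [-0.4, 0.8, -0.3]
finger_gap: 0.968
grip_force: 0.0
time_s: 23.55
tool_pos: [0.5186, -0.199, 0.1965]
eef_rot: [-3.142, -0.0, 0.966]
force: [0.2, 1.1, -0.5]
finger_gap: 1.005
grip_force: 0.0
```

View pics/end.png

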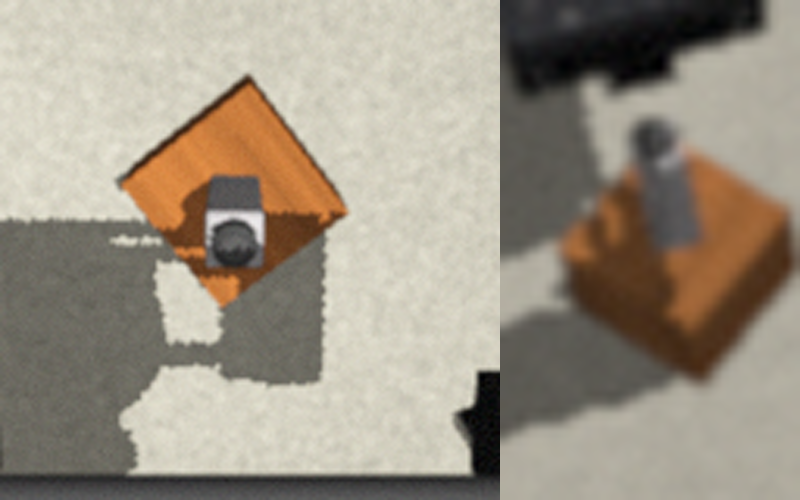

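The punch stands upright and fully home in the block, with the cap at (235,242) and the barrel base on the block top. The gripper is clear of it.

```bash
python3 -c "
from workcell import *
print(close_job())"
```

```text
the job is handed in; nothing more can be done
None
```

The punch was pressed through the guide bush until its spring tripped (push peaked near 14 N, fell to about 5 N; nose in 7 mm at most, short of the stop), then stood back in its block, fully home and upright; no other object was touched, and the job was handed in after about 24 s with no verdict returned.

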